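# Hold the sample cell in the photometer beam by its frosted faces

## Robot

A 6-joint arm with a two-finger parallel gripper is mounted at the origin on a cart in front of the work surface, level with it; the furniture and walls round the work are solid. World frame = base frame: x ahead of the robot, y to its left, z up, the work surface at z = 0. Lengths are in m, angles in rad, forces in N, time in s.
With the tool pointing down it reaches from about 0.375 to 0.975 m from the base axis. Payload 3.8 kg.
Tool frame: the origin (TCP) lies midway between the tips of the shut fingers; the grasp point (between the pads) lies 19 mm behind it; z points along the fingers, y is the line along which they close (so a half turn about z gives the same grasp; the last joint's range is limited). The gripper opens to 85 mm and grips with 20 to 120 N. Pads are 22 mm wide; open, the fingers measure 114 mm over their backs; the gripper's body (76 mm by 85 mm) begins 54 mm behind the grasp point. The pads swing forward as they close: fully open they stand 13 mm farther back than shut.
Start: joints at [1.3, 0.264, 1.604, -0, 1.274, -0.037], TCP at [0.156, 0.657, 0.231] pointing down, gripper open.
Joint ranges: [-2.63, 2.63], [-0.94, 2.18], [0.31, 2.57], [-1.31, 4.45], [0, 2.66], [-2.55, 2.55]. Speed limits (rad/s): [2.57, 2.57, 3.14, 3.14, 3.14, 3.14].

## Interface

Orientations are given as a rotation vector (axis times angle).
In Python, from workcell import status, read_camera, workorder, masks_of gives the robot as it stands.
- The arm moves only by the tool drive_tool, never from a script. Its argument "rows" is a list of rows, each a list of 7 numbers: the turn, a rotation vector about the tool's x, y, z in degrees, then the shift along the tool's x, y, z in m, then the opening, from 0 (shut) to 1 (fully open). In form: [[ax, ay, az, tx, ty, tz, claw], ...]. A call has 1 to 8 rows; each row shifts and turns the commanded pose from where the row before left it, along the tool's axes as they then stand; what a row does not reach is not made up. A row lasts 1/12 s, in which the tool goes at most 41.7 mm and 7.16 degrees, less where a joint would pass 70% of its speed; a pose out of reach is approached as far as the arm can. A call is refused whole if a number of a shift passes 0.0417 or a number of a turn 7.16, either way. A call with a gripper value outside its range is refused whole. The fingers move at their own pace and stop on an object; "force" is the grip in N (left out, the last holds). Time passes only in rows, so rows that do not move let the fingers close. It gives the time, the measured TCP pose, the force, the opening and the grip force at its end, in the units of the state.
- status.read_state(): the state, without advancing time (a new reading comes with each control period).
- read_camera(name): name is "side" or "top" or "wrist"; returns a dict with "color" (384x512x3 uint8, red, green, blue), "intrinsics" (3x3 intrinsics, pixels), "world_from_camera" (4x4, takes a point from camera to world coordinates); the wrist camera has in their place "mount" (4x4, takes a point from camera to tool coordinates, whose origin is the TCP and whose axes are the flange's). Camera axes: x right, y up, looking along -z (the intrinsics and any distortion apply to the point x, -y, -z); pixel columns grow to the right and rows downward; lengths in m; the calibration is good to about 2 mm. A picture is of the moment at which its call begins: read the wrist's pose just before it. There is no depth.
- workorder.finish_job(): hands the job in; it is judged then, once.
Trained networks look in a picture, given as the dict that the camera call returned (one of the last four; its "shot" number tells which), for a name from the list of things; names that differ only in an ending like _2 or _b are one class to them, and where a whole thing is asked for, a point or a joint stands for the part that bears it (a point fixed in the world has none). Each returns a list of dicts, best first, with "score" (0 to 1); they miss things now and then, are a little off and sometimes report something else, mostly with a low value. They report only what shows in the picture. A call takes as long as a camera call. They do not tell look-alikes from the thing itself.
- masks_of(picture, name): "mask" (384x512 bool, what is visible of it) and "bbox" ([left, top, right, bottom] in pixels, round what is visible of it).
The state is a dict: "time": time; "q": joint angles; "joint_vel": joint speeds; "joint_torque": joint torques, N m; "tool_pos": TCP position; "tcp_rot": TCP orientation; "wrist_force": force on the tool from outside, world axes, zero at the start; "torque": the same for the moment, N m; "width": opening from 0.0 (shut) to 1.0 (fully open); "grip_force": force on a finger pad.
Only numpy, scipy, OpenCV 4.12 (cv2) and the standard library are available. Lean on these libraries where they do the work, as an engineer would, in place of code of your own. Each camera call takes 0.05 s, during which the arm holds its last target. There are 200 camera calls.

## Task

Check the clarity cell in the photometer: lift the red cap off the glass cell and seat it rim down in the shallow round pocket of the rack, let go of it and leave it there. Then grip the cell by its two white frosted faces only, never touching the clear windows with the fingers, lift it out of the rack and hold it upright between lamp and detector with the windows facing them squarely, centred in the beam with the black dots at beam height, touching neither tower. Finish while still holding it there, and leave the tea glass, oil bottle and white tape roll where they stand.

Things in the scene. Friction and masses are not known exactly. Their poses are not given: they have to be found in the camera images.
- cell: loose glass cell, 24 x 24 x 70 mm with a round neck (18 wide, 8 high) on top; 0.11 kg. Origin: centre of its underside, z up. Clear greenish windows on its +x and -x sides; white frosted faces, 22 mm wide, black dot 22 mm above the underside, on its +y and -y sides. Starts upright, turned up to 50 degrees, 25 mm deep in the rack's socket (1.5 mm play), underside 15 mm over the desk
- cell_aim (a point): point on the axis of the cell, 22 mm above its underside, level with the black dots; axes as the cell's
- window_a: clear window on the cell's +x side, 20 mm wide, as tall as the cell, its edges 2 mm inside the frosted faces; origin on its outer face 22 mm above the cell's underside. Fingers must not touch it
- window_b: the same clear window on the cell's -x side
- cap: loose red round cap, 28 mm in diameter, 20 mm tall, closed on top, open at the rim below (22 mm wide inside, 14 mm deep); 0.02 kg. Origin: centre of the rim plane, z towards the closed top. Starts rim down, loose over the cell's neck, its rim resting on the square part 85 mm above the desk; it lifts straight off
- rack: fixed rack block, grey with a blue top, 75 (its x) x 150 (its y) x 40 mm tall; origin at the centre of its underside. Round socket for the cell 36 mm wide at its y = -37.5 mm, round cap pocket at its y = +37.5 mm
- cap_pocket (a point): centre of the floor of the cap pocket, a round recess 34 mm wide and 5 mm deep in the top of the rack; floor 35 mm above the desk; z up
- photometer: fixed photometer: aluminium base 80 (x) x 170 (y) x 12 mm, yellow lamp tower on its +y side, black detector tower on its -y side, each 46 mm wide along x, tops 70 mm above the desk; 64 mm gap between their dark round snouts. Origin: centre of the underside. Beam along its y axis, drawn as a thin amber rod of light (not solid), 6 mm thick
- beam_centre (a point): middle of the beam, halfway between the snouts, 50 mm above the desk; y along the beam, x across it, z up
- tea_glass: loose empty tea glass, 57 mm wide, 82 mm tall; leave alone. Origin: centre of its underside
- oil_bottle: loose white oil bottle with red tip, 49 mm wide, 150 mm tall; leave alone. Origin: centre of its underside
- ptfe_roll: loose white roll of thread tape lying flat, 48 mm wide, 14 mm high; leave alone. Origin: centre of its underside
Mind the look-alikes: they are no part of the job. Of the things that look like the cap, the smaller one is meant.

How it is judged:
On the way, in this order (a step that is already met when the one before it is completed fails the run):
1. the cap lies rim down on the floor of the rack's pocket, let go (distance between cap and cap_pocket below 0.005 m and z of cap in the frame of cap_pocket below 0.002 m and angle between cap's own z axis and vertical below 0.1 rad and contact force between the fingers and cap below 0.1 N), for 0.2 s.
2. the cell is gripped and lifted clear of the rack (height (world z) of cell above 0.042 m and contact force between the fingers and cell above 1 N and contact force between cell and rack below 0.1 N), for 0.1 s.
At the end, for the whole second after the job is handed in: Cell held still in the fingers, dots within 8 mm of beam height, axis within 6 mm across and 12 mm along the beam, windows square within 0.15 rad, upright within 0.12 rad, clear of the photometer; cap let go, rim down on the pocket floor (5 mm of centre, 2 mm up, 0.1 rad) (all of step 1 and x of cell_aim in the frame of beam_centre between -0.006 and 0.006 m and y of cell_aim in the frame of beam_centre between -0.012 and 0.012 m and z of cell_aim in the frame of beam_centre between -0.008 and 0.008 m and angle between the x axis of cell and the y axis of beam_centre, either way round below 0.15 rad and angle between cell's own z axis and vertical below 0.12 rad and linear speed of cell below 0.02 m/s and contact force between the fingers and cell above 1 N and contact force between cell and photometer below 0.1 N); the arm keeps its last pose, push and grip.
It fails at once if the fingers touch a clear window of the cell (contact force between any of the arm, the fingers and window_a above 0.3 N or contact force between any of the arm, the fingers and window_b above 0.3 N).
It fails at once if the cell is knocked against the photometer (contact force between cell and photometer above 2 N).
It fails at once if the tea glass, oil bottle or tape roll is moved more than 20 mm (distance of any of tea_glass, oil_bottle, ptfe_roll from where it was at the start of the episode above 0.02 m).
It also fails if it takes over 51 s, if anything falls off the work surface, if the arm or the gripper's body presses on something with over 40 N, if the wrist force passes 120 N, or if a joint passes its speed limit or range.

## Working session

There is one attempt and no reset: what is moved stays moved. The work goes in short steps, Python scripts to look and compute and a tool call to move; the robot and the scene stay as the last step left them, time stands still between calls to the robot, and variables do not carry over. Pictures are saved under pics/ and viewed, at most 10 in all, crops included, and the job is handed in when it is done.

Besides the shell and the picture viewer there is one more tool, called after "Call:" as name(argument=value, ...), one argument or row to a line, values as JSON. drive_tool: Moves the arm, as the interface text tells. Its arguments: {"type":"object","properties":{"rows":{"type":"array"},"force":{"type":"number"}},"required":["rows"]}

```bash
mkdir -p pics; ls
cat > h.py <<'E'
import numpy as np, cv2
from scipy.spatial.transform import Rotation as R
from workcell import status, read_camera, workorder, masks_of
def cam(name):
    s=status.read_state(); p=read_camera(name)
    if name=="wrist":
        T=np.eye(4);T[:3,:3]=R.from_rotvec(s["tcp_rot"]).as_matrix();T[:3,3]=s["tool_pos"]
        p["W"]=T@p["mount"]
    else: p["W"]=p["world_from_camera"]
    return p
def proj(p,X):
    c=(np.linalg.inv(p["W"])@np.r_[X,1])[:3]; v=p["intrinsics"]@np.array([c[0],-c[1],-c[2]]); return v[:2]/v[2]
def ray(p,uv):
    v=np.linalg.inv(p["intrinsics"])@np.r_[uv,1]; d=p["W"][:3,:3]@np.array([v[0],-v[1],-v[2]]); return p["W"][:3,3],d/np.linalg.norm(d)
def at_z(p,uv,z):
    o,d=ray(p,uv); return o+d*(z-o[2])/d[2]
def save(p,n): cv2.imwrite("pics/"+n+".png",p["color"][:,:,::-1])
E
python3 - <<'E'
from h import *
im=[]
for n in ["top","side"]:
    p=cam(n); im.append(p["color"]); print(n,[k for k in p],p["W"].round(3).tolist(),p["intrinsics"].round(1).tolist())
    for t in ["cap","cell","rack","photometer","tea_glass","oil_bottle","ptfe_roll"]:
        for d in masks_of(p,t)[:3]:
            ys,xs=np.nonzero(d["mask"]); print(n,t,round(d["score"],2),np.array(d["bbox"]).round().tolist(),round(xs.mean(),1),round(ys.mean(),1))
    cv2.imwrite(f"pics/{n}0.png",cv2.resize(p["color"][:,:,::-1],(800,600)))
print(status.read_state())
E
```

```text
pics
top ['color', 'intrinsics', 'world_from_camera', 'shot', 'W'] [[0.009, 0.991, -0.134, 0.378], [-1.0, 0.011, 0.014, -0.006], [0.015, 0.134, 0.991, 1.232], [0.0, 0.0, 0.0, 1.0]] [[471.0, 0.0, 259.5], [0.0, 471.0, 191.2], [0.0, 0.0, 1.0]]
top cap 0.69 [331.0, 171.0, 347.0, 183.0] 338.8 177.2
top cap 0.67 [365.0, 218.0, 374.0, 233.0] 367.3 223.7
top rack 0.67 [314.0, 192.0, 381.0, 250.0] 345.2 219.9
top photometer 0.88 [129.0, 205.0, 201.0, 241.0] 165.4 221.7
top tea_glass 0.68 [237.0, 186.0, 259.0, 209.0] 247.4 198.8
top oil_bottle 0.67 [253.0, 138.0, 273.0, 160.0] 262.3 147.0
top oil_bottle 0.67 [315.0, 196.0, 379.0, 250.0] 344.8 219.7
top ptfe_roll 0.65 [240.0, 245.0, 259.0, 257.0] 247.6 251.4
side ['color', 'intrinsics', 'world_from_camera', 'shot', 'W'] [[1.0, -0.007, 0.021, 0.523], [0.021, 0.564, -0.826, -0.741], [-0.006, 0.826, 0.564, 0.573], [0.0, 0.0, 0.0, 1.0]] [[388.4, 0.0, 260.7], [0.0, 388.4, 191.2], [0.0, 0.0, 1.0]]
side cap 0.71 [291.0, 273.0, 309.0, 294.0] 299.8 283.8
side cap 0.62 [217.0, 265.0, 238.0, 283.0] 227.9 272.7
side cap 0.22 [201.0, 251.0, 274.0, 333.0] 23
[... 542 characters left out ...]
10.3
{'time': 0.8, 'q': array([ 1.30005887e+00,  2.63849603e-01,  1.60398107e+00, -1.43833886e-05,
        1.27371913e+00, -3.68935210e-02]), 'joint_vel': array([ 6.44584693e-05,  7.10862250e-04,  8.74887664e-04, -1.43987338e-04,
       -9.74599706e-04, -5.54644277e-04]), 'joint_torque': array([-6.16530342e-04, -5.14985025e+01, -3.67693698e+01,  1.49654932e-05,
        6.38559468e-04, -1.04705066e-05]), 'tool_pos': array([0.15641189, 0.65662672, 0.23132396]), 'tcp_rot': array([3.66475926e-01, 3.12012390e+00, 6.32057677e-05]), 'wrist_force': array([-0.73823451,  0.29329942, -0.21394386]), 'torque': array([-0.00805219,  0.00621214, -0.02298678]), 'grip_force': 0.0, 'width': 0.9963974317572828}
```

View pics/top0.png

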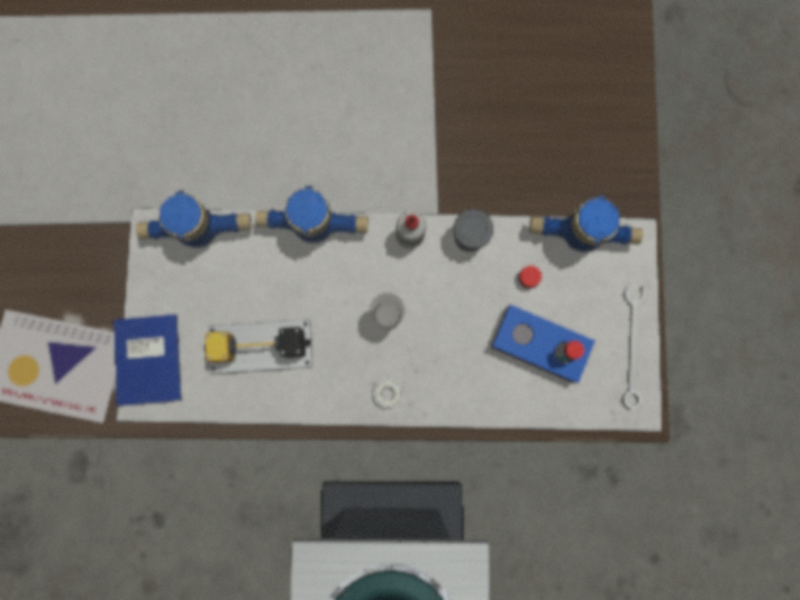

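View pics/side0.png

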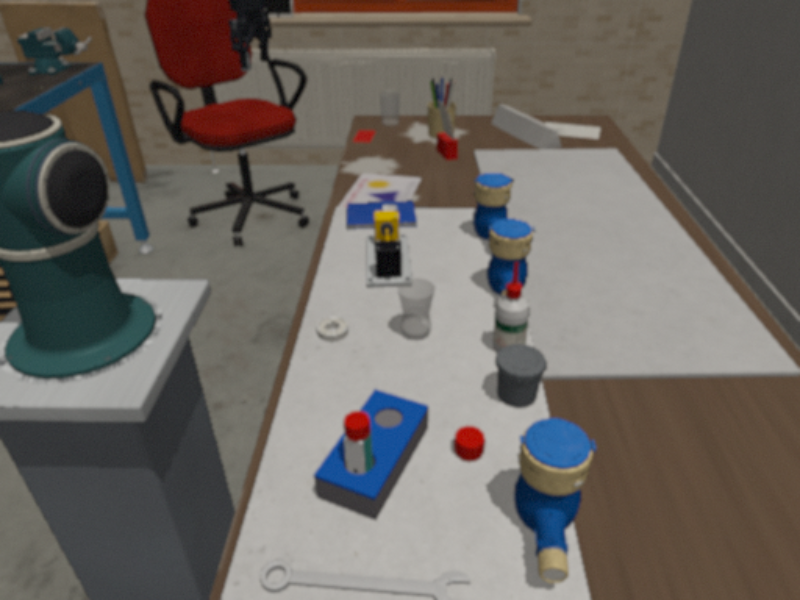

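The top view shows the rack at about (543,345) with the capped cell at (574,350) and the pocket at (522,334), in 800x600 pixels. The photometer is at (258,347), with the yellow lamp on the left (+y) and the black detector on the right. The loose red cap at (530,276) is the look-alike. The side view agrees: the cell shows a white face towards the camera at (357,450).

```bash
cat >> h.py <<'E'
def tri(obs):
    A=np.zeros((3,3));b=np.zeros(3)
    for p,uv in obs:
        o,d=ray(p,uv);P=np.eye(3)-np.outer(d,d);A+=P;b+=P@o
    X=np.linalg.solve(A,b); return X,[np.linalg.norm((np.eye(3)-np.outer(*[ray(p,uv)[1]]*2))@(X-ray(p,uv)[0])) for p,uv in obs]
def blobs(p,lo,hi,minA=20):
    h=cv2.cvtColor(p["color"],cv2.COLOR_RGB2HSV); m=cv2.inRange(h,np.array(lo),np.array(hi))
    n,l,s,c=cv2.connectedComponentsWithStats(m); return [(s[i].tolist(),c[i].round(1).tolist(),l==i) for i in range(1,n) if s[i][4]>minA]
E
python3 - <<'E'
from h import *
t=cam("top"); s=cam("side")
for n,p in (("top",t),("side",s)):
    print(n,"red",[b[:2] for b in blobs(p,(0,150,90),(9,255,255))+blobs(p,(172,150,90),(180,255,255))])
    print(n,"blue",[b[:2] for b in blobs(p,(100,150,80),(125,255,255),150)])
    print(n,"yel",[b[:2] for b in blobs(p,(20,150,100),(32,255,255))])
# rack outline from top
b=[b for b in blobs(t,(100,130,60),(125,255,255),150) if 310<b[1][0]<385 and 185<b[1][1]<250][0]
r=cv2.minAreaRect(np.argwhere(b[2])[:,::-1].astype(np.float32)); print(r)
box=cv2.boxPoints(r); print(np.array([at_z(t,q,.04) for q in box]).round(3).tolist(), at_z(t,r[0],.04))
m=masks_of(t,"photometer")[0]["mask"]
r=cv2.minAreaRect(np.argwhere(m)[:,::-1].astype(np.float32)); print(r)
print([at_z(t,q,.012).round(3).tolist() for q in cv2.boxPoints(r)])
for n,uv,z in (("glass",(247.4,198.8),.04),("oil",(262,147),.07),("roll",(247.6,251.4),.01)): print(n,at_z(t,uv,z).round(3))
E
```

```text
top red [([333, 171, 13, 12, 112], [338.8, 176.7]), ([362, 220, 10, 9, 72], [366.5, 223.8])]
top blue [([185, 122, 23, 24, 403], [195.7, 133.7]), ([103, 125, 24, 24, 414], [114.8, 136.8]), ([372, 128, 23, 25, 436], [382.9, 139.5]), ([317, 197, 62, 46, 1033], [345.6, 219.9]), ([78, 203, 34, 24, 268], [98.1, 210.9]), ([75, 225, 39, 32, 821], [93.9, 241.5])]
top yel [([132, 213, 15, 18, 181], [138.8, 221.6]), ([14, 231, 8, 9, 24], [17.8, 234.9])]
side red [([188, 0, 143, 8, 830], [257.4, 3.3]), ([117, 64, 71, 24, 1173], [150.8, 75.0]), ([226, 83, 14, 9, 96], [232.8, 86.6]), ([280, 85, 13, 18, 131], [287.3, 93.5]), ([325, 181, 8, 10, 56], [328.9, 185.3]), ([221, 264, 15, 18, 209], [227.8, 272.3]), ([291, 273, 19, 21, 301], [300.1, 283.1]), ([327, 168, 7, 16, 29], [329.9, 176.4])]
side blue [([59, 52, 35, 101, 760], [75.4, 103.2]), ([223, 130, 22, 13, 203], [231.3, 135.9]), ([308, 134, 31, 18, 307], [323.0, 143.5]), ([202, 251, 71, 69, 1727], [240.2, 286.2]), ([336, 268, 45, 31, 967], [356.8, 283.1]), ([340, 315, 31, 37, 666], [354.6, 332.3])]
side yel [([237, 117, 10, 3, 21], [241.5, 117.6]), ([240, 136, 15, 18, 194], [247.1, 143.6])]
((347.3103942871094, 219.77586364746094), (58.431373596191406, 28.23088836669922), 23.198589324951172)
[[0.465, -0.163, 0.04], [0.531, -0.192, 0.04], [0.474, -0.329, 0.04], [0.408, -0.299, 0.04]] [ 0.46913067 -0.24581334  0.04      ]
((165.29319763183594, 221.3287353515625), (31.97555160522461, 69.43943786621094), 86.26860046386719)
[[0.497, 0.314, 0.012], [0.511, 0.135, 0.012], [0.428, 0.127, 0.012], [0.415, 0.305, 0.012]]
glass [0.52  0.009 0.04 ]
oil [ 0.648 -0.027  0.07 ]
roll [0.387 0.007 0.01 ]
```

Call:
drive_tool(
  rows=[
    [0, 0, 0, -0.025, -0.0222, -0.005, 1],
    [0, 0, 0, -0.025, -0.0222, -0.005, 1],
    [0, 0, 0, -0.025, -0.0222, -0.005, 1],
    [0, 0, 0, -0.025, -0.0222, -0.005, 1],
    [0, 0, 0, -0.025, -0.0222, -0.005, 1],
    [0, 0, 0, -0.025, -0.0222, -0.005, 1],
    [0, 0, 0, -0.025, -0.0222, -0.005, 1],
    [0, 0, 0, -0.025, -0.0222, -0.005, 1],
  ],
)

```text
time: 1.62
tool_pos: [0.3105, 0.4361, 0.2717]
tcp_rot: [0.366, 3.12, 0.001]
wrist_force: [0.3, 0.7, -0.6]
width: 0.997
grip_force: 0.0
```

Call:
drive_tool(
  rows=[
    [0, 0, 0, -0.025, -0.0222, -0.005, 1],
    [0, 0, 0, -0.025, -0.0222, -0.005, 1],
    [0, 0, 0, -0.025, -0.0222, -0.005, 1],
    [0, 0, 0, -0.025, -0.0222, -0.005, 1],
    [0, 0, 0, -0.025, -0.0222, -0.005, 1],
    [0, 0, 0, -0.025, -0.0222, -0.005, 1],
    [0, 0, 0, -0.025, -0.0222, -0.005, 1],
    [0, 0, 0, 0, 0, 0, 1],
  ],
)

```text
time: 2.28
tool_pos: [0.4473, 0.2418, 0.3078]
tcp_rot: [0.373, 3.115, -0.002]
wrist_force: [-0.8, -0.6, 0.7]
width: 0.999
grip_force: 0.0
```

Run:
```python
from h import *
p=cam("wrist"); cv2.imwrite("pics/w1.png",p["color"][:,:,::-1])
np.save("w1.npy",p["W"])
print(p["mount"].round(3).tolist(),p["intrinsics"].round(1).tolist())
st=status.read_state();print(st["time"],st["tool_pos"],st["tcp_rot"])
for d in masks_of(p,"photometer")[:2]:
    r=cv2.minAreaRect(np.argwhere(d["mask"])[:,::-1].astype(np.float32)); print(d["score"],d["bbox"],r,[at_z(p,q,.012).round(4).tolist() for q in cv2.boxPoints(r)])
```

```text
[[-0.0, 0.955, 0.298, 0.076], [1.0, 0.0, 0.0, 0.001], [0.0, 0.298, -0.955, -0.143], [0.0, 0.0, 0.0, 1.0]] [[278.0, 0.0, 256.2], [0.0, 278.0, 192.5], [0.0, 0.0, 1.0]]
2.3333 [0.44580883 0.2437536  0.30720263] [3.73657963e-01 3.11746609e+00 8.65510817e-04]
0.6 [189.1, 128.7, 302.2, 207.3] ((244.29840087890625, 167.34835815429688), (51.112056732177734, 112.2894515991211), 71.93952178955078) [[0.4287, 0.1267, 0.012], [0.4159, 0.3033, 0.012], [0.4972, 0.3128, 0.012], [0.514, 0.1267, 0.012]]
0.55 [0.0, 214.2, 37.9, 266.3] ((18.5, 240.5), (53.0, 37.0), 90.0) [[0.4428, -0.2041, 0.012], [0.4577, -0.143, 0.012], [0.5521, -0.1914, 0.012], [0.5363, -0.2565, 0.012]]
```

View pics/w1.png

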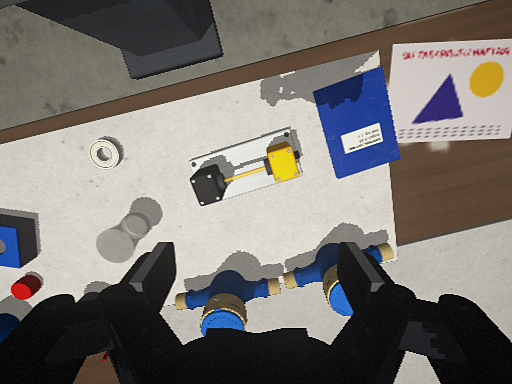

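The wrist view shows the photometer lying slantwise, with the detector top at (208,183), the lamp at (283,160), and the beam between them. I'll zoom in to read the base corners.

Run:
```python
import cv2
i=cv2.imread("pics/w1.png")[110:225,170:325]
cv2.imwrite("pics/w1z.png",cv2.resize(i,None,fx=5,fy=5,interpolation=cv2.INTER_CUBIC))
```

```text
(no output)
```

View pics/w1z.png

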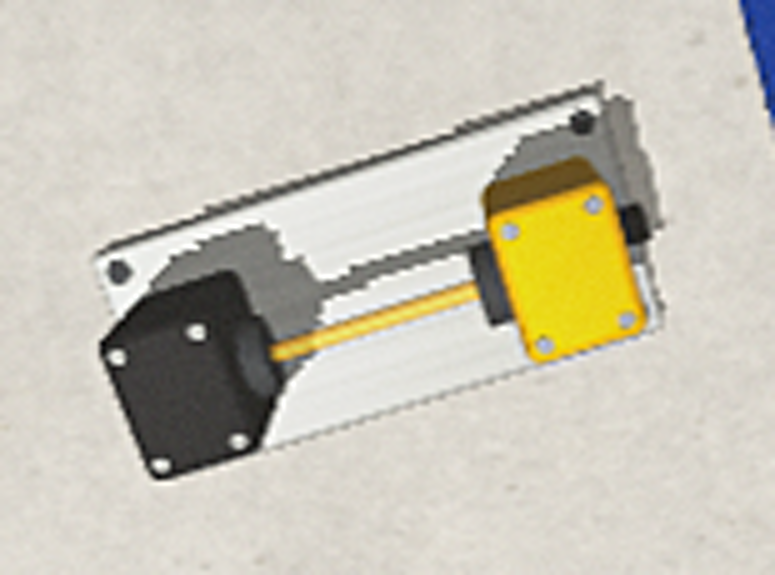

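Call:
drive_tool(
  rows=[
    [0, 0, 0, -0.0065, -0.035, 0, 1],
    [0, 0, 0, -0.0065, -0.035, 0, 1],
    [0, 0, 0, -0.0065, -0.035, 0, 1],
    [0, 0, 0, -0.0065, -0.035, 0, 1],
    [0, 0, 0, -0.0065, -0.035, 0, 1],
    [0, 0, 0, -0.0065, -0.035, 0, 1],
    [0, 0, 0, -0.0065, -0.035, 0, 1],
    [0, 0, 0, -0.0065, -0.035, 0, 1],
  ],
)

```text
time: 3.05
tool_pos: [0.4292, -0.0386, 0.3062]
tcp_rot: [0.363, 3.12, 0.001]
wrist_force: [0.8, 0.1, -0.3]
width: 1.002
grip_force: 0.0
```

Call:
drive_tool(
  rows=[
    [0, 0, 0, -0.0065, -0.035, 0, 1],
    [0, 0, 0, -0.0065, -0.035, 0, 1],
    [0, 0, 0, -0.0065, -0.035, 0, 1],
    [0, 0, 0, -0.0065, -0.035, 0, 1],
    [0, 0, 0, -0.0065, -0.035, 0, 1],
    [0, 0, 0, -0.0065, -0.03, 0, 1],
    [0, 0, 0, 0, 0, 0, 1],
    [0, 0, 0, 0, 0, 0, 1],
  ],
)

```text
time: 3.72
tool_pos: [0.4203, -0.2469, 0.3057]
tcp_rot: [-0.368, -3.119, -0.002]
wrist_force: [0.1, -0.1, 0.7]
width: 0.998
grip_force: 0.0
```

Run:
```python
from h import *
p=cam("wrist"); cv2.imwrite("pics/w2.png",p["color"][:,:,::-1]); np.save("w2.npy",p["W"])
st=status.read_state();print(st["time"],st["tool_pos"],st["tcp_rot"])
for n in ("cap","cell","rack"):
  for d in masks_of(p,n)[:3]:
    r=cv2.minAreaRect(np.argwhere(d["mask"])[:,::-1].astype(np.float32)); print(n,d["score"],d["bbox"],r)
print([b[:2] for b in blobs(p,(0,150,90),(9,255,255))+blobs(p,(172,150,90),(180,255,255))])
t=cam("top")
for c in ((338.8,176.7),(366.5,223.8)): print(at_z(t,c,.105))
```

```text
3.7667 [ 0.42038475 -0.24602572  0.3057305 ] [-3.66259222e-01 -3.11928778e+00 -2.41054651e-03]
cap 0.96 [223.9, 185.6, 247.2, 210.3] ((237.5, 199.0), (22.0, 21.0), 90.0)
cap 0.92 [278.4, 234.2, 297.7, 259.7] ((288.0, 245.0), (26.0, 22.0), 90.0)
cell 0.71 [213.1, 157.3, 317.8, 220.3] ((264.52264404296875, 188.31680297851562), (98.83123779296875, 51.93312454223633), 8.901715278625488)
cell 0.44 [232.0, 174.8, 248.6, 192.5] ((240.5317840576172, 183.04336547851562), (16.270118713378906, 12.392662048339844), 8.746162414550781)
rack 0.58 [214.3, 157.5, 318.1, 220.5] ((264.3243408203125, 188.44595336914062), (98.82828521728516, 51.831565856933594), 8.972626686096191)
[([227, 192, 21, 20, 313], [236.8, 201.1]), ([278, 239, 21, 20, 309], [288.1, 248.4]), ([434, 285, 16, 13, 113], [441.1, 290.3])]
[ 0.5688412  -0.21364427  0.105     ]
[ 0.45496393 -0.27877657  0.105     ]
```

View pics/w2.png

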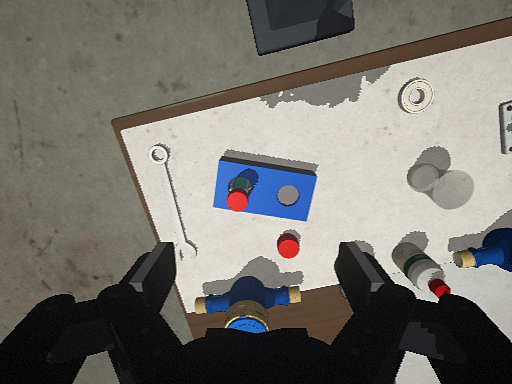

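The zoom gives screw centres for the detector at (178,399) and the lamp at (568,275), and beam rod ends at (275,352) and (475,292). In w2 the capped cell's red top is at (237,200) and the pocket at (288,195). The loose look-alike cap is at (288,247).

Run:
```python
from h import *
p=cam("wrist"); K=p["intrinsics"]; t=cam("top"); s=cam("side")
w1={"W":np.load("w1.npy"),"intrinsics":K}; w2=p
z=lambda u,v:(170+(u+.5)/5-.5,110+(v+.5)/5-.5)
d=at_z(w1,z(178.5,399),.07); l=at_z(w1,z(568.5,275),.07); print("towers",d,l,(d+l)/2,(l-d)[0]/(l-d)[1],np.linalg.norm(l-d))
a=at_z(w1,z(275,352),.05); b=at_z(w1,z(475,292),.05); print("beam",a,b,(a+b)/2,(b-a)[0]/(b-a)[1],np.linalg.norm(b-a))
for c in [(95,255),(603,92),(655,325)]: print("base",at_z(w1,z(*c),.012))
y=blobs(t,(20,150,100),(32,255,255))[0]; print("yellow top-cam/w1 tri",tri([(t,y[1]),(w1,z(568,275))]))
print("cap tri top/side/w2", tri([(t,(366.5,223.8)),(w2,(236.8,201.1))]),tri([(t,(366.5,223.8)),(s,(227.8,272.3)),(w2,(236.8,201.1))]))
print("cap top at .1",at_z(w2,(236.8,201.1),.1))
# pocket ellipse: non-blue hole
h=cv2.cvtColor(w2["color"],cv2.COLOR_RGB2HSV); m=(h[:,:,1]<110).astype(np.uint8); m[:175]=0;m[215:]=0;m[:,:270]=0;m[:,306:]=0
n,L,S,C=cv2.connectedComponentsWithStats(m); i=L[195,288]; print("pocket",S[i],C[i],at_z(w2,C[i],.036))
bl=[b for b in blobs(w2,(100,130,60),(125,255,255),300) if 200<b[1][0]<320 and b[1][1]<225][0]
r=cv2.minAreaRect(np.argwhere(bl[2])[:,::-1].astype(np.float32)); print([at_z(w2,q,.04).round(4).tolist() for q in cv2.boxPoints(r)],at_z(w2,r[0],.04))
i=w2["color"][150:230,200:320,::-1]; cv2.imwrite("pics/w2z.png",cv2.resize(i,None,fx=6,fy=6,interpolation=cv2.INTER_CUBIC))
```

```text
towers [0.46884397 0.16233742 0.07      ] [0.45991904 0.27829699 0.07      ] [0.4643815  0.22031721 0.07      ] -0.07696581363968964 0.11630252592380153
beam [0.46662128 0.1893644  0.05      ] [0.46294042 0.2514434  0.05      ] [0.46478085 0.2204039  0.05      ] -0.05929316855386426 0.06218803339780464
base [0.43099575 0.13535881 0.012     ]
base [0.41949238 0.30321501 0.012     ]
base [0.49587061 0.30478209 0.012     ]
yellow top-cam/w1 tri (array([0.45882551, 0.27702425, 0.06762247]), [np.float64(0.0019867099957761253), np.float64(0.0019867099957760195)])
cap tri top/side/w2 (array([ 0.45464965, -0.27749022,  0.11294786]), [np.float64(0.00065856358782588), np.float64(0.0006585635878258229)]) (array([ 0.45709973, -0.28114899,  0.09635758]), [np.float64(0.0015626000517923475), np.float64(0.0017353184144990172), np.float64(0.003058642839718472)])
cap top at .1 [ 0.45906961 -0.28007553  0.1       ]
pocket [276 185  22  20 345] [286.50724638 194.52463768] [ 0.48689981 -0.21150772  0.036     ]
[[0.4765, -0.3315, 0.04], [0.4081, -0.2997, 0.04], [0.4657, -0.1633, 0.04], [0.5385, -0.1882, 0.04]] [ 0.47099958 -0.24592299  0.04      ]
```

View pics/w2z.png

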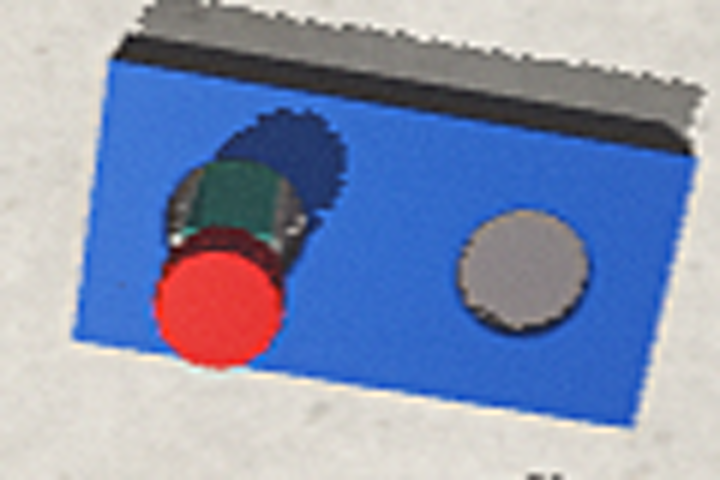

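The cell's green window faces the robot and its edge runs nearly along image x, so the tool's closing line already lies almost along the cell's y axis. I'll go above the cap and measure again from there.

Call:
drive_tool(
  rows=[
    [0, 0, 0, -0.0072, -0.004, 0.021, 1],
    [0, 0, 0, -0.0072, -0.004, 0.021, 1],
    [0, 0, 0, -0.0072, -0.004, 0.021, 1],
    [0, 0, 0, -0.0072, -0.004, 0.021, 1],
    [0, 0, 0, -0.0072, -0.004, 0.021, 1],
    [0, 0, 0, -0.0072, -0.004, 0.021, 1],
    [0, 0, 0, 0, 0, 0, 1],
    [0, 0, 0, 0, 0, 0, 1],
  ],
)

```text
time: 4.78
tool_pos: [0.4559, -0.2795, 0.179]
tcp_rot: [-0.365, -3.117, -0.003]
wrist_force: [1.0, -0.2, 0.3]
width: 1.002
grip_force: 0.0
```

Run:
```python
from h import *
p=cam("wrist"); save(p,"w3"); np.save("w3.npy",p["W"]); K=p["intrinsics"]
w2={"W":np.load("w2.npy"),"intrinsics":K}
st=status.read_state();print(st["time"],st["tool_pos"],st["tcp_rot"])
for b in blobs(p,(0,150,90),(9,255,255))+blobs(p,(172,150,90),(180,255,255)): print(b[:2])
h=cv2.cvtColor(p["color"],cv2.COLOR_RGB2HSV)
bs=[b for b in blobs(p,(0,150,140),(9,255,255),200)]
for b in bs:
    e=cv2.fitEllipse(np.argwhere(b[2])[:,::-1].astype(np.float32)); print(b[:2],e[0],tri([(p,b[1]),(w2,(236.7,200.9))]),at_z(p,b[1],.105))
```

```text
4.8333 [ 0.45664256 -0.28001321  0.18054968] [-3.65629753e-01 -3.11964562e+00 -6.20357098e-04]
([238, 188, 33, 31, 753], [253.6, 203.2])
([304, 256, 31, 26, 606], [319.6, 268.5])
([238, 188, 33, 31, 747], [253.7, 203.3]) (253.90478515625, 203.23805236816406) (array([ 0.45661212, -0.28070645,  0.10485984]), [np.float64(0.00021660809426026992), np.float64(0.00021660809426022262)]) [ 0.45678114 -0.28076952  0.105     ]
([305, 257, 30, 25, 577], [320.1, 268.8]) (320.0691833496094, 268.80255126953125) (array([ 0.398752  , -0.25523186,  0.2944105 ]), [np.float64(0.004052812161859028), np.float64(0.00405281216185913)]) [ 0.53085728 -0.23754115  0.105     ]
```

View pics/w3.png

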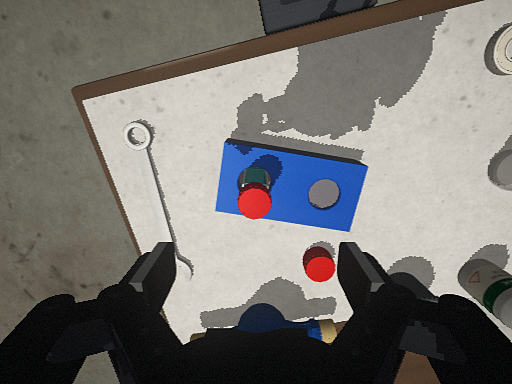

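The network isn't needed here. Triangulation puts the cap top at (0.4567, -0.2807, 0.105), which matches the expected 105 mm. The cap is at (254,203) in w3. I'm descending to grip it.

Call:
drive_tool(
  rows=[
    [0, 0, 0, 0, -0.0005, 0.015, 0.7],
    [0, 0, 0, 0, 0, 0.015, 0.7],
    [0, 0, 0, 0, 0, 0.015, 0.7],
    [0, 0, 0, 0, 0, 0.015, 0.7],
    [0, 0, 0, 0, 0, 0.015, 0.7],
    [0, 0, 0, 0, 0, 0.0155, 0.7],
    [0, 0, 0, 0, 0, 0, 0.5],
    [0, 0, 0, 0, 0, 0, 0.2],
  ],
  force=20,
)

```text
time: 5.5
tool_pos: [0.4568, -0.2808, 0.0908]
tcp_rot: [0.366, 3.12, -0.0]
wrist_force: [0.4, -0.0, -0.7]
width: 0.434
grip_force: 0.0
```

Call:
drive_tool(
  rows=[
    [0, 0, 0, 0, 0, 0, 0.1],
    [0, 0, 0, 0, 0, 0, 0.1],
    [0, 0, 0, 0, 0, 0, 0.1],
    [0, 0, 0, 0, 0, 0, 0.1],
    [0, 0, 0, 0, 0, 0, 0.1],
    [0, 0, 0, 0, 0, 0, 0.1],
  ],
)

```text
time: 6.0
tool_pos: [0.4579, -0.2818, 0.0917]
tcp_rot: [0.366, 3.117, -0.002]
wrist_force: [0.2, 0.3, 6.5]
width: 0.313
grip_force: 20.2
```

Gripped at a width of about 27 mm. I'm lifting it and moving across to the pocket.

Call:
drive_tool(
  rows=[
    [0, 0, 0, 0, 0, -0.01, 0.1],
    [0, 0, 0, 0, 0, -0.015, 0.1],
    [0, 0, 0, 0, 0, -0.02, 0.1],
    [0, 0, 0, 0, 0, -0.01, 0.1],
    [0, 0, 0, -0.0025, 0.015, 0, 0.1],
    [0, 0, 0, -0.0025, 0.015, 0, 0.1],
    [0, 0, 0, -0.0025, 0.015, 0, 0.1],
    [0, 0, 0, -0.0025, 0.015, 0, 0.1],
  ],
)

```text
time: 6.67
tool_pos: [0.4803, -0.2244, 0.1452]
tcp_rot: [0.367, 3.12, -0.0]
wrist_force: [0.1, -0.1, -0.5]
width: 0.315
grip_force: 19.8
```

Call:
drive_tool(
  rows=[
    [0, 0, 0, -0.0025, 0.014, 0, 0.1],
    [0, 0, 0, 0, 0, 0, 0.1],
    [0, 0, 0, 0, 0, 0, 0.1],
  ],
)

```text
time: 6.92
tool_pos: [0.4859, -0.2114, 0.1449]
tcp_rot: [-0.364, -3.12, 0.0]
wrist_force: [-0.2, 0.1, -0.3]
width: 0.313
grip_force: 19.8
```

Run:
```python
from h import *
p=cam("wrist"); save(p,"w4"); np.save("w4.npy",p["W"])
st=status.read_state();print(st["time"],st["tool_pos"],st["tcp_rot"],st["width"],st["grip_force"])
for b in blobs(p,(0,150,90),(9,255,255)): print(b[:2])
h=cv2.cvtColor(p["color"],cv2.COLOR_RGB2HSV); b=cv2.inRange(h,np.array((100,130,60)),np.array((125,255,255)))
R_=st["tool_pos"]
print("proj pocket",proj(p,np.array([.486,-.2115,.036])), "cell top",proj(p,np.array([.4567,-.2805,.085])))
w3=cv2.cvtColor(cv2.imread("pics/w3.png"),cv2.COLOR_BGR2HSV); m=(w3[:,:,1]<110).astype(np.uint8); m[:170]=0;m[218:]=0;m[:,300:]*=1;m[:,:300]=0;m[:,348:]=0
n,L,S,C=cv2.connectedComponentsWithStats(m); i=L[193,323]; q={"W":np.load("w3.npy"),"intrinsics":p["intrinsics"]}
print(S[i],C[i],at_z(q,C[i],.035),at_z(q,C[i],.04))
cv2.imwrite("pics/w4z.png",cv2.resize(p["color"][120:280,180:400,::-1],None,fx=3.6,fy=3.6,interpolation=cv2.INTER_CUBIC))
```

```text
6.9667 [ 0.48574968 -0.21192874  0.14490648] [-3.65105919e-01 -3.12020977e+00  7.00261769e-04] 0.31155369883649636 19.81106512248516
([231, 243, 51, 47, 1322], [258.7, 267.1])
([507, 354, 5, 15, 49], [509.4, 361.1])
proj pocket [255.2132509  189.58024123] cell top [158.33170254 192.22598344]
[308 179  31  29 703] [323.32716927 193.17923186] [ 0.48679761 -0.21099077  0.035     ] [ 0.48498825 -0.21186627  0.04      ]
```

View pics/w4z.png

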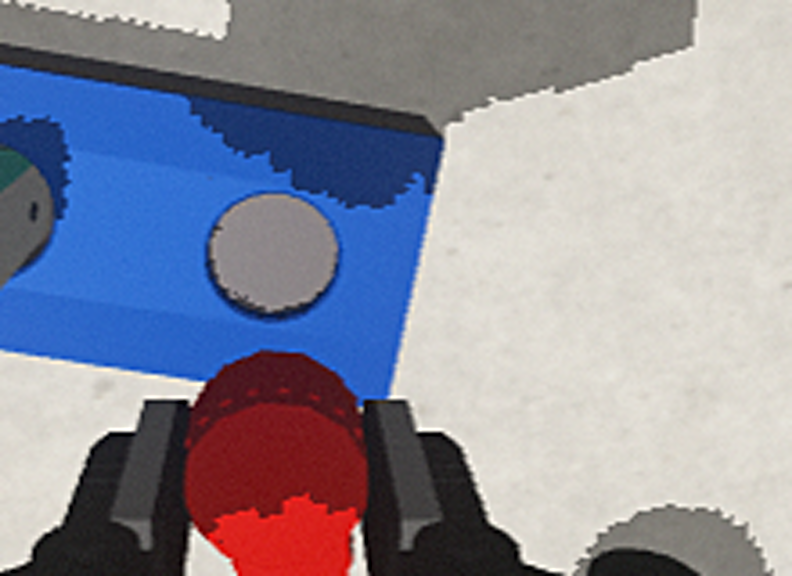

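The cap is held upright and squarely. The pocket floor is seen at (256.4,190.3) in full-frame pixels, against a predicted (255.2,189.6), so the aim is within about 1 mm. I'm lowering it.

Call:
drive_tool(
  rows=[
    [0, 0, 0, 0, 0.0005, 0.02, 0.1],
    [0, 0, 0, 0, 0, 0.02, 0.1],
    [0, 0, 0, 0, 0, 0.02, 0.1],
    [0, 0, 0, 0, 0, 0.02, 0.1],
    [0, 0, 0, 0, 0, 0.014, 0.1],
    [0, 0, 0, 0, 0, 0.006, 0.1],
    [0, 0, 0, 0, 0, 0.0035, 0.1],
    [0, 0, 0, 0, 0, 0, 0.1],
  ],
)

```text
time: 7.63
tool_pos: [0.4854, -0.2119, 0.042]
tcp_rot: [-0.367, -3.119, -0.0]
wrist_force: [0.6, -0.2, -0.9]
width: 0.312
grip_force: 19.8
```

Call:
drive_tool(
  rows=[
    [0, 0, 0, 0, 0, 0.001, 0.1],
    [0, 0, 0, 0, 0, 0.001, 0.1],
    [0, 0, 0, 0, 0, 0, 0.1],
    [0, 0, 0, 0, 0, 0, 0.36],
    [0, 0, 0, 0, 0, 0, 0.45],
    [0, 0, 0, 0, 0, 0, 0.6],
    [0, 0, 0, 0, 0, 0, 0.7],
    [0, 0, 0, 0, 0, 0, 0.7],
  ],
)

```text
time: 8.3
tool_pos: [0.4859, -0.2114, 0.0391]
tcp_rot: [-0.366, -3.12, -0.0]
wrist_force: [0.4, 0.4, 0.6]
width: 0.7
grip_force: 0.0
```

Call:
drive_tool(
  rows=[
    [0, 0, 0, 0, 0, -0.02, 0.7],
    [0, 0, 0, 0, 0, -0.03, 0.7],
    [0, 0, 0, 0, 0, -0.03, 0.7],
    [0, 0, 0, 0.004, -0.008, -0.03, 0.7],
    [0, 0, 0, 0.008, -0.022, -0.03, 0.7],
    [0, 0, 0, 0.01, -0.022, 0, 0.7],
    [0, 0, 0, 0, 0, 0, 0.7],
    [0, 0, 0, 0, 0, 0, 0.7],
  ],
)

```text
time: 8.97
tool_pos: [0.4522, -0.2575, 0.1796]
tcp_rot: [0.37, 3.119, -0.0]
wrist_force: [0.3, -0.3, 0.1]
width: 0.702
grip_force: 0.0
```

Run:
```python
from h import *
p=cam("wrist"); save(p,"w5"); np.save("w5.npy",p["W"])
st=status.read_state();print(st["time"],st["tool_pos"],st["tcp_rot"],st["width"],st["grip_force"])
for b in blobs(p,(0,150,90),(9,255,255)): print(b[:2],at_z(p,b[1],.055))
for d in masks_of(p,"cell")[:3]: print(d["score"],d["bbox"])
print("proj",[proj(p,np.array(x)).round(1).tolist() for x in ([.486,-.2115,.055],[.4567,-.2805,.085],[.4567,-.2805,.04])])
cv2.imwrite("pics/w5z.png",cv2.resize(p["color"][130:250,180:340,::-1],None,fx=5,fy=5,interpolation=cv2.INTER_CUBIC))
```

```text
9.0167 [ 0.45210675 -0.25669276  0.17880888] [-3.68391284e-01 -3.11945570e+00 -1.13060698e-03] 0.70049317433126 0.0
([295, 198, 25, 20, 111], [309.4, 211.0]) [ 0.49238737 -0.20983943  0.055     ]
([288, 262, 26, 25, 497], [300.9, 274.1]) [ 0.5641194  -0.23239572  0.055     ]
0.69 [220.4, 173.0, 245.7, 221.2]
proj [[306.7, 205.7], [231.7, 204.3], [235.3, 189.9]]
```

View pics/w5z.png

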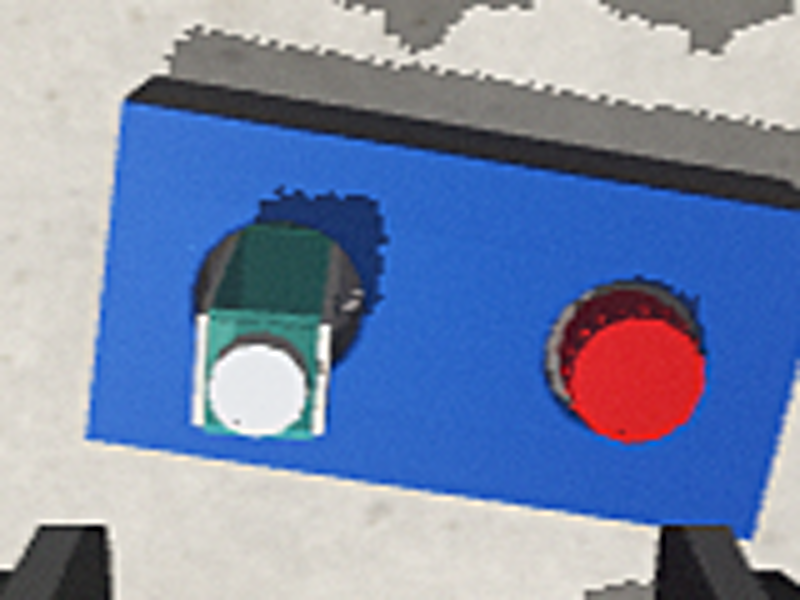

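The cap sits in the pocket at (307,206) in full-frame pixels, where predicted. The bare cell top shows its white frosted faces on the image left and right. Its zoomed corners are (197,315), (332,323), (325,436) and (192,425).

Run:
```python
from h import *
p=cam("wrist");st=status.read_state()
z=lambda u,v:(180+(u+.5)/5-.5,130+(v+.5)/5-.5)
C=[at_z(p,z(*c),.085) for c in [(197,315),(332,323),(325,436),(192,425)]]
print(np.mean(C,0),at_z(p,z(259,389),.093)); Rm=R.from_rotvec(st["tcp_rot"]).as_matrix()
v=(C[1]-C[0]+C[2]-C[3])/2; w=(C[3]-C[0]+C[2]-C[1])/2
print(np.linalg.norm(v),np.linalg.norm(w)); t=Rm.T@v; u=Rm.T@w
print("yaw in tool deg",np.degrees(np.arctan2(-t[0],t[1])),"x edge",np.degrees(np.arctan2(u[1],u[0])),u)
c=np.array([.4567,-.2805,0]); 
for c in (c,np.mean(C,0)): print("shift",Rm.T@(c-st["tool_pos"]))
print(Rm.round(4).tolist(), st["q"])
```

```text
[ 0.45643662 -0.27872026  0.085     ] [ 0.45613848 -0.27841575  0.093     ]
0.02421477195149818 0.02143403204453171
yaw in tool deg 4.39325978349895 x edge -175.58421912423188 [-2.13703624e-02 -1.65028075e-03 -4.37402198e-05]
shift [-0.01050118 -0.02301108  0.1780221 ]
shift [-0.00966587 -0.02125101  0.09302539]
[[-0.9728, 0.2315, -0.0017], [0.2315, 0.9728, 0.0015], [0.002, 0.0011, -1.0]] [-5.63322178e-01  1.16020412e-02  1.99054672e+00  3.97773614e-04
  1.14164487e+00 -1.90065118e+00]
```

Call:
drive_tool(
  rows=[
    [0, 0, 0, -0.01, -0.0216, 0, 0.7],
    [0, 0, 4.4, 0, 0, 0.02, 0.7],
    [0, 0, 0, 0, 0, 0.024, 0.7],
    [0, 0, 0, 0, 0, 0.024, 0.7],
    [0, 0, 0, 0, 0, 0.024, 0.7],
    [0, 0, 0, 0, 0, 0.024, 0.7],
    [0, 0, 0, 0, 0, 0.014, 0.7],
    [0, 0, 0, 0, 0, 0.004, 0.7],
  ],
)

```text
time: 9.78
tool_pos: [0.4547, -0.2773, 0.0409]
tcp_rot: [-0.483, -3.097, -0.006]
wrist_force: [-0.4, -0.6, 0.0]
width: 0.7
grip_force: 0.0
```

Call:
drive_tool(
  rows=[
    [0, 0, 0, 0, 0, 0, 0.5],
    [0, 0, 0, 0, 0, 0, 0.4],
    [0, 0, 0, 0, 0, 0, 0.3],
    [0, 0, 0, 0, 0, 0, 0.1],
    [0, 0, 0, 0, 0, 0, 0.1],
    [0, 0, 0, 0, 0, 0, 0.1],
    [0, 0, 0, 0, 0, 0, 0.1],
    [0, 0, 0, 0, 0, 0, 0.1],
  ],
  force=30,
)

```text
time: 10.45
tool_pos: [0.4582, -0.2807, 0.0466]
tcp_rot: [0.486, 3.101, -0.001]
wrist_force: [0.1, 0.5, 6.0]
width: 0.277
grip_force: 34.1
```

Call:
drive_tool(
  rows=[
    [0, 0, 0, 0, 0, -0.006, 0.1],
    [0, 0, 0, 0, 0, -0.012, 0.1],
    [0, 0, 0, 0, 0, -0.018, 0.1],
    [0, 0, 0, 0, 0, -0.018, 0.1],
    [0, 0, 0, 0, 0, -0.018, 0.1],
    [0, 0, 0, 0, 0, -0.018, 0.1],
    [0, 0, 0, 0, 0, -0.014, 0.1],
    [0, 0, 0, 0, 0, -0.006, 0.1],
  ],
)

```text
time: 11.12
tool_pos: [0.458, -0.2807, 0.1583]
tcp_rot: [0.486, 3.101, -0.002]
wrist_force: [0.2, -0.3, -0.7]
width: 0.276
grip_force: 33.2
```

Run:
```python
from h import *
st=status.read_state();print(st["time"],st["tool_pos"],st["tcp_rot"],st["width"],st["grip_force"],st["wrist_force"])
Rm=R.from_rotvec(st["tcp_rot"]).as_matrix();print(Rm.round(3).tolist())
print("shift",Rm.T@(np.array([.4645,.2203,.2])-st["tool_pos"]),"yaw tooly",np.degrees(np.arctan2(Rm[1,1],Rm[0,1])))
```

```text
11.1167 [ 0.45799836 -0.28072962  0.15826183] [ 4.85534393e-01  3.10097195e+00 -2.17493050e-03] 0.27555043705037036 33.21397662162781 [ 0.21470958 -0.34813112 -0.72449511]
[[-0.952, 0.306, 0.003], [0.306, 0.952, -0.002], [-0.003, -0.001, -1.0]]
shift [ 0.14682509  0.47899931 -0.04262714] yaw tooly 72.20225885012377
```

Call:
drive_tool(
  rows=[
    [0, 0, 0, 0.005, 0.016, -0.004, 0.1],
    [0, 0, 0, 0.0092, 0.03, -0.004, 0.1],
    [0, 0, 0, 0.0092, 0.03, -0.004, 0.1],
    [0, 0, 0, 0.0092, 0.03, -0.004, 0.1],
    [0, 0, 0, 0.0092, 0.03, 0, 0.1],
    [0, 0, 0, 0.0092, 0.03, 0, 0.1],
    [0, 0, 0, 0.0092, 0.03, 0, 0.1],
    [0, 0, 0, 0.0092, 0.03, 0, 0.1],
  ],
)

```text
time: 11.78
tool_pos: [0.4591, -0.0423, 0.171]
tcp_rot: [-0.486, -3.102, 0.0]
wrist_force: [0.5, 0.2, -1.0]
width: 0.282
grip_force: 33.2
```

Call:
drive_tool(
  rows=[
    [0, 0, 0, 0.0092, 0.03, 0, 0.1],
    [0, 0, 0, 0.0092, 0.03, 0, 0.1],
    [0, 0, 0, 0.0092, 0.03, 0, 0.1],
    [0, 0, 0, 0.0092, 0.03, 0, 0.1],
    [0, 0, 0, 0.0092, 0.03, 0, 0.1],
    [0, 0, 0, 0.0092, 0.03, 0, 0.1],
    [0, 0, 0, 0.0092, 0.03, 0, 0.1],
    [0, 0, 0, 0.0092, 0.03, 0, 0.1],
  ],
)

```text
time: 12.45
tool_pos: [0.4624, 0.2085, 0.1709]
tcp_rot: [-0.485, -3.103, 0.001]
wrist_force: [-0.1, 0.7, -1.3]
width: 0.273
grip_force: 33.2
```

Call:
drive_tool(
  rows=[
    [0, 0, 3.0, 0.0036, 0.013, 0, 0.1],
    [0, 0, 6, 0, 0, 0, 0.1],
    [0, 0, 6, 0, 0, 0, 0.1],
    [0, 0, 6, 0, 0, 0, 0.1],
    [0, 0, 6, 0, 0, 0, 0.1],
    [0, 0, 6, 0, 0, 0, 0.1],
    [0, 0, 6, 0, 0, 0, 0.1],
    [0, 0, 6, 0, 0, 0, 0.1],
  ],
)

```text
time: 13.12
tool_pos: [0.4632, 0.2204, 0.1707]
tcp_rot: [-1.643, -2.676, 0.003]
wrist_force: [-0.1, 0.2, -1.4]
width: 0.276
grip_force: 33.2
```

Call:
drive_tool(
  rows=[
    [0, 0, 6, 0, 0, 0, 0.1],
    [0, 0, 6, 0, 0, 0, 0.1],
    [0, 0, 6, 0, 0, 0, 0.1],
    [0, 0, 5.2, 0, 0, 0, 0.1],
    [0, 0, 0, 0, 0, 0, 0.1],
    [0, 0, 0, 0, 0, 0, 0.1],
    [0, 0, 0, 0, 0, 0, 0.1],
  ],
)

```text
time: 13.7
tool_pos: [0.4637, 0.2205, 0.171]
tcp_rot: [-2.14, -2.3, 0.001]
wrist_force: [0.0, -0.8, -1.1]
width: 0.278
grip_force: 33.2
```

Run:
```python
from h import *
p=cam("wrist"); np.save("w6.npy",p["W"])
st=status.read_state();print(st["time"],st["tool_pos"],st["tcp_rot"],st["width"],st["grip_force"])
Rm=R.from_rotvec(st["tcp_rot"]).as_matrix()
print("shift",Rm.T@(np.array([.4645,.2203,.06])-st["tool_pos"]),"yaw tooly",np.degrees(np.arctan2(Rm[1,1],Rm[0,1])))
s=cam("side"); save(s,"s6"); save(p,"w6")
a=cv2.resize(p["color"][90:330,130:390,::-1],(520,480)); b=cv2.resize(s["color"][100:220,215:285,::-1],(280,480),interpolation=cv2.INTER_CUBIC)
cv2.imwrite("pics/v6.png",np.hstack([a,b]))
for d in masks_of(s,"cell")[:3]: print(d["score"],d["bbox"])
```

```text
13.75 [0.46379243 0.22058865 0.17112557] [-2.14024912e+00 -2.29947225e+00  8.54983552e-04] 0.2756899586611378 33.17777931690216
shift [-0.00031505  0.00074579  0.11112524] yaw tooly 4.107869372365246
0.69 [243.0, 93.2, 248.8, 124.0]
```

View pics/v6.png

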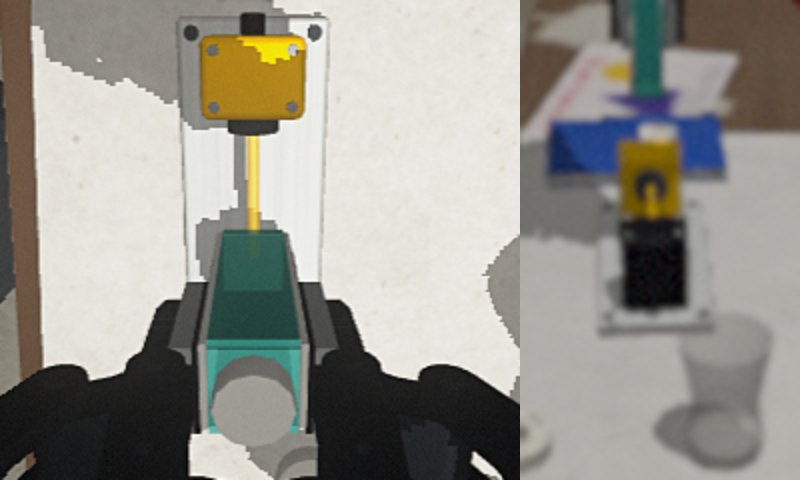

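The view shows the cell held upright, windows facing along the beam. The beam rod is at crop (253,160), the window's bottom edge is at about (222-293,232), and its top edge is at about (201-308,345). I'll check the tilt, height and offset numerically.

Run:
```python
from h import *
p=cam("wrist"); st=status.read_state(); Rm=R.from_rotvec(st["tcp_rot"]).as_matrix(); T=lambda X:(Rm.T@(X-st["tool_pos"])*1000).round(1)
z=lambda u,v:(130+(u+.5)/2-.5,90+(v+.5)/2-.5)
for a,b,zz in (((222,232),(293,232),.1395),((201,345),(308,345),.2095)):
    A=at_z(p,z(*a),zz);B=at_z(p,z(*b),zz);print("edge tool mm",T(A),T(B),np.linalg.norm(A-B))
print("beam",[T(at_z(p,z(*c),.05)) for c in ((253,145),(254,215))],"lamp top",T(at_z(p,z(253,78),.07)), at_z(p,z(253,78),.07), at_z(p,z(253,145),.05))
print(T(at_z(p,z(179,20),.012)),T(at_z(p,z(329,20),.012)))
s=cam("side"); print([proj(s,np.array([.4638,.2206,q])).round(1).tolist() for q in (.1395,.2095)])
```

```text
edge tool mm [13.  -9.8 31.7] [13.  13.9 31.7] 0.02372368550506786
edge tool mm [ 12.8 -10.7 -38.3] [ 12.8  12.2 -38.3] 0.022898707689216445
beam [array([ 24.9,   0.7, 121.2]), array([-10.6,   1.2, 121.2])] lamp top [ 57.9   0.7 101.2] [0.46050717 0.27853558 0.07      ] [0.46287587 0.24554927 0.05      ]
[ 82.7 -37.4 159.2] [ 82.7  40.  159.2]
[[247.0, 122.5], [246.3, 97.3]]
```

Call:
drive_tool(
  rows=[
    [0, 0, 0, -0.001, 0, 0.016, 0.1],
    [0, 0, 0, 0, 0, 0.018, 0.1],
    [0, 0, 0, 0, 0, 0.018, 0.1],
    [0, 0, 0, 0, 0, 0.018, 0.1],
    [0, 0, 0, 0, 0, 0.016, 0.1],
    [0, 0, 0, 0, 0, 0.014, 0.1],
    [0, 0, 0, 0, 0, 0.008, 0.1],
    [0, 0, 0, 0, 0, 0.0035, 0.1],
  ],
)

```text
time: 14.62
tool_pos: [0.4631, 0.2193, 0.0583]
tcp_rot: [-2.141, -2.297, 0.004]
wrist_force: [0.3, -0.1, -1.6]
width: 0.272
grip_force: 33.2
```

Call:
drive_tool(
  rows=[
    [0, 0, 0, 0, 0, 0, 0.1],
    [0, 0, 0, 0, 0, 0, 0.1],
    [0, 0, 0, 0, 0, 0, 0.1],
    [0, 0, 0, 0, 0, 0, 0.1],
    [0, 0, 0, 0, 0, 0, 0.1],
  ],
)

```text
time: 15.03
tool_pos: [0.4648, 0.22, 0.0607]
tcp_rot: [2.142, 2.297, 0.002]
wrist_force: [-0.1, 0.0, -1.3]
width: 0.278
grip_force: 33.2
```

Run:
```python
from h import *
p=cam("wrist"); st=status.read_state();print(st["time"],st["tool_pos"],st["wrist_force"],st["width"],st["grip_force"])
s=cam("side"); t=cam("top")
c=blobs(t,(0,150,90),(9,255,255)); print([(b[1],at_z(t,b[1],.05).round(4).tolist()) for b in c])
a=cv2.resize(p["color"][90:330,130:390,::-1],(520,480)); b=cv2.resize(s["color"][100:220,215:285,::-1],(280,480),interpolation=cv2.INTER_CUBIC)
cv2.imwrite("pics/v7.png",np.hstack([a,b]))
```

```text
15.0833 [0.46463494 0.21995043 0.06052566] [ 0.51347433  0.43535989 -0.99085401] 0.2806920887882486 33.20619463920593
[([338.7, 176.8], [0.5779, -0.2235, 0.05]), ([334.5, 213.2], [0.4847, -0.2116, 0.05])]
```

View pics/v7.png

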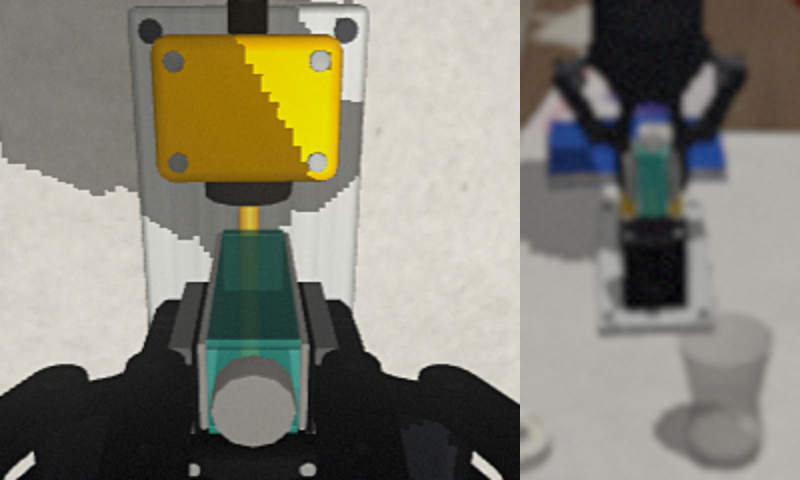

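The cell hangs between the snouts. The beam rod at crop (248,215) appears slightly left of the cell axis at about 256, so I'll quantify the offset across the beam.

Run:
```python
from h import *
p=cam("wrist"); st=status.read_state(); Rm=R.from_rotvec(st["tcp_rot"]).as_matrix(); T=lambda X:(Rm.T@(X-st["tool_pos"])*1000).round(1)
z=lambda u,v:(130+(u+.5)/2-.5,90+(v+.5)/2-.5)
print(st["tool_pos"],"beam",T(at_z(p,z(248.5,215),.05)),"lamp",[T(at_z(p,z(*c),.07)) for c in((173,61),(320,61),(178,163),(317,162))])
print("base",T(at_z(p,z(130,8),.012)),T(at_z(p,z(368,8),.012)))
print("snout end",T(at_z(p,z(206,183),.07)), T(at_z(p,z(292,183),.07)))
for a,b,zz in (((221,231),(292,231),.029),((200,344),(307,344),.099)):
    print("cell",T(at_z(p,z(*a),zz)),T(at_z(p,z(*b),zz)))
g=p["color"][90+107:90+110,130+95:130+160].astype(int).mean(0); print((g[:,0]-g[:,2]).round().astype(int).tolist())
```

```text
[0.46426278 0.21980586 0.06007684] beam [26.1 -0.6 10.1] lamp [array([ 70.4, -17.9,  -9.9]), array([70.4, 16.2, -9.9]), array([ 46.2, -17.7,  -9.9]), array([46.4, 16.4, -9.9])]
base [ 84.3 -39.1  48.1] [84.3 38.1 48.1]
snout end [ 41.1 -11.   -9.9] [41.1 10.3 -9.9]
cell [13.6 -9.9 31.1] [13.6 13.7 31.1]
cell [ 13.4 -10.7 -38.9] [ 13.4  12.1 -38.9]
[5, 4, 5, 4, 4, 5, 5, 6, 5, 4, 4, 5, 4, 5, 4, 6, 4, 5, 4, 5, 4, 4, 5, 2, 11, 84, 135, 149, 156, 145, 128, 139, 154, 157, 122, 28, -3, 4, 6, 6, 5, 7, 4, 6, 5, 7, 6, 5, 6, 5, 6, 6, 6, 5, 6, 8, 8, 6, 7, 5, 7, 6, 6, 5, 6]
```

Call:
drive_tool(
  rows=[
    [0, 0, 0, -0.0005, -0.001, 0, 0.1],
    [0, 0, 0, -0.0005, -0.001, 0, 0.1],
    [0, 0, 0, 0, 0, 0, 0.1],
    [0, 0, 0, 0, 0, 0, 0.1],
    [0, 0, 0, 0, 0, 0, 0.1],
    [0, 0, 0, 0, 0, 0, 0.1],
    [0, 0, 0, 0, 0, 0, 0.1],
    [0, 0, 0, 0, 0, 0, 0.1],
  ],
)

```text
time: 15.9
tool_pos: [0.4622, 0.2186, 0.0598]
tcp_rot: [-2.142, -2.298, 0.0]
wrist_force: [0.6, -0.8, -0.7]
width: 0.275
grip_force: 33.2
```

Run:
```python
from h import *
st=status.read_state();print(st["time"],st["tool_pos"],st["grip_force"],np.abs(st["joint_vel"]).max())
print(workorder.finish_job())
```

```text
15.9 [0.4622044  0.21859653 0.05975956] 33.20597290992737 0.0013023124679052652
the job is handed in; nothing more can be done
None
```

I handed the job in at 15.9 s: the red cap is released rim down in the rack pocket, and the cell is held by its frosted faces, centred and square in the beam to within about 2 mm by my camera measurements; the hand-in returned no verdict.

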